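# Pin the photometer's receiver and hold the amber glass standard in the beam

## Task

Slide the photometer's blue receiver head in towards the lamp until it is on its stop, and lock it there by pushing the red-headed locking pin from the oak block fully down through the hole in the receiver's foot. Then take the amber glass standard from the rack by its two frosted faces only, fingers off the clear polished glass, and finish while holding it upright and still in the light path between lamp and receiver: polished faces square to the beam, the beam going through the middle of the glass's lower half, the glass not touching the photometer. Leave the pin home and the other things on the bench undisturbed.

Things in the scene. Friction and masses are not known exactly. Their poses are not given: they have to be found in the camera images.
- meter: Open-gap transmission photometer, fixed to the bench: grey cast bed 100 mm (its x) by 360 mm (its y, from -160 to +200), top of the bed 30 mm above the bench; origin on the bench under the middle of the measuring gap. The beam runs along its y axis, 85 mm above the bench: black finned lamp head on the -y side (its lens barrel ends at y = -35 mm, 16 mm radius; the lamp's fins reach 111 mm above the bench), receiver head on the +y side. Only the receiver moves.
- beam_mid (a point): Middle of the measuring gap, on the beam axis, 85 mm above the bench; axes as meter. The beam is 8 mm wide. With the receiver on its stop the gap is 70 mm long (35 mm to each side along y) and the bed is 55 mm below.
- receiver (a joint): Receiver slide, metres: 0 = on its stop next to the gap (measuring position, the hole in its foot is then over the hole in the bed); grows as the receiver stands further back along the meter's +y, up to 0.045. It slides with about 2 N of friction and stays where it is left.
- receiver_top (a point): Middle of the top face of the blue receiver housing, 107 mm above the bench; axes as meter; moves with the receiver. The housing is 44 mm wide (meter x), 58 mm long (meter y) and 44 mm high, its straight sides free from 63 to 107 mm above the bench.
- receiver_hole (a point): Mouth of the 10 mm round hole for the locking pin, in the top of the receiver's flat aluminium foot (64 mm wide, 12 mm thick, top 42 mm above the bench), 29 mm behind (+y of) the back of the blue housing; moves with the receiver. Below it the bed has an 11 mm hole (floor 36 mm below the foot's top), which lines up with it only when the receiver is on its stop.
- pin: Locking pin, standing upright: steel shank 8 mm in diameter and 34 mm long with a bullet nose (3 mm wide at the tip, full width 10 mm up), a 22 mm shoulder disc 4 mm thick, and above it a red cylindrical head 18 mm in diameter and 34 mm tall; 72 mm in all, about 60 g. Origin at the tip of the nose, z up along the pin. Fully home, the shoulder rests on the receiver's foot.
- pin_shoulder (a point): Centre of the underside of the pin's shoulder, 34 mm above the tip.
- pin_block: Oak bit block, fixed, 70 mm (x) by 150 mm (y), 52 mm high, origin under its centre; the pin stands in its middle hole with its shoulder on the block's top; two drill bits stand 30 mm proud 52 mm to either side along y.
- rack: Dark wooden rack, fixed, 75 mm (x) by 170 mm (y), 18 mm high, origin under its centre; three pockets 10 mm deep in a row along y, 50 mm apart, each holding one glass standard; in which pocket the amber one stands varies. The standards' frosted faces look along the rack's x, their polished faces along y.
- amber: Amber glass standard, a solid upright block 24 mm (x, between its two white frosted faces) by 16 mm (y, between its two clear polished faces, the way the light passes) by 50 mm high (z), about 48 g; origin at the centre of its underside, which stands 8 mm above the bench in the rack. Only the frosted faces (at x = -12 and +12 mm) may be gripped; 40 mm of them stand out of the rack.
- amber_window (a point): Middle of the lower part of the amber standard, 17 mm above its underside: the point to bring onto the beam.
- green: Green glass standard, same make as the amber one; leave in the rack.
- clear: Colourless glass standard, same make as the amber one; leave in the rack.
- tin: Yellow-banded tin, 80 mm in diameter, 75 mm high; bystander.
- varnish: Amber glass varnish jar with dark lid, 68 mm in diameter, 110 mm high; bystander.
- brush: Flat brush with wooden handle, lying, 200 mm long; bystander.
- sandblock: Cork sanding block, 60 by 100 by 32 mm; bystander.
- mallet: Carver's wooden mallet, lying, 200 mm long, head 72 mm in diameter; bystander.

How it is judged:
On the way, in this order (a step that is already met when the one before it is completed fails the run):
1. receiver on its stop and the locking pin fully home in it, let go (value of joint receiver below 0.003 m and distance between pin_shoulder and receiver_hole below 0.004 m and angle between the z axis of pin and the z axis of meter, either way round below 0.1 rad and contact force between the fingers and pin below 0.1 N), for 0.2 s.
2. amber standard held by its frosted faces in the beam (x of beam_mid in the frame of amber between -0.0055 and 0.0055 m and y of beam_mid in the frame of amber between -0.025 and 0.025 m and z of beam_mid in the frame of amber between 0.005 and 0.03 m and angle between the y axis of amber and the y axis of meter, either way round below 0.15 rad and angle between amber's own z axis and vertical below 0.15 rad and contact force between the fingers and amber_c0 above 0.5 N and contact force between the fingers and amber_c1 above 0.5 N and contact force between amber and meter below 0.1 N and contact force between amber and rack below 0.1 N and linear speed of amber below 0.02 m/s and angular speed of amber below 0.2 rad/s), for 0.3 s.
At the end, for the whole second after the job is handed in: Receiver within 3 mm of its stop, pin's shoulder within 4 mm of the hole's mouth. Amber held still by both frosted faces alone, mid-gap within 25 mm, upright and square within 0.15 rad, the beam within 5.5 mm of its middle sideways, 5 to 30 mm above its underside. Others moved under 20 mm (all of step 2 and value of joint receiver below 0.003 m and distance between pin_shoulder and receiver_hole below 0.004 m and angle between the z axis of pin and the z axis of meter, either way round below 0.1 rad and distance of each of green, clear, tin, varnish, brush, sandblock, mallet from where it was at the start of the episode below 0.02 m); the arm keeps its last pose, push and grip.
It fails at once if the fingers touch the clear polished glass of the amber standard (contact force between the fingers and amber_c2 above 0.5 N).
It fails at once if the amber standard knocks against the photometer (contact force between amber and meter above 1 N).
It fails at once if another standard or a bystander on the bench is disturbed (distance of any of green, clear, tin, varnish, brush, sandblock, mallet from where it was at the start of the episode above 0.03 m).
It also fails if it takes over 72 s, if anything falls off the work surface, if the arm or the gripper's body presses on something with over 40 N, if the wrist force passes 120 N, or if a joint passes its speed limit or range.

## Robot

A 6-joint arm with a two-finger parallel gripper is mounted at the origin on the work surface. World frame = base frame: x ahead of the robot, y to its left, z up, the work surface at z = 0. Lengths are in m, angles in rad, forces in N, time in s.
With the tool pointing down it reaches from about 0.275 to 0.825 m from the base axis. Payload 5.2 kg.
Tool frame: the origin (TCP) lies midway between the tips of the shut fingers; the grasp point (between the pads) lies bot.grasp_offset behind it (bot.grasp_offset is the distance from the TCP to the grasp point, in m); z points along the fingers, y is the line along which they close (so a half turn about z gives the same grasp; the last joint's range is limited). The gripper opens to 93 mm and grips with 3 to 60 N. Pads are 15 mm wide; open, the fingers measure 128 mm over their backs; the gripper's body (75 mm by 188 mm) begins 65 mm behind the grasp point.
Start: joints at [0.906, 0.259, 1.535, -0, 1.348, -0.203], TCP at [0.245, 0.492, 0.219] pointing down, gripper open.
Joint ranges: [-3.14, 3.14], [-0.91, 2.08], [0.19, 2.58], [-1.22, 4.36], [0.22, 2.71], [-3.12, 3.12]. Speed limits (rad/s): [2.57, 2.57, 3.14, 3.14, 3.14, 3.14].

## Interface

Orientations are given as [roll, pitch, yaw] about the fixed x, y, z axes, in that order (R = Rz(yaw) Ry(pitch) Rx(roll)).
In Python, from station import bot gives the robot as it stands.
- The arm moves only by the shell command python3 -m crank 'ROWS' [FORCE]. ROWS is JSON, a list of rows, each a list of 3 entries, a list of its own where there are three numbers: the opening, from -1 (shut) to 1 (fully open), so that 0 is half open, then the shift along the world's x, y, z in mm, then the turn, a rotation vector about the world's x, y, z in degrees. In form: [[fingers, [x, y, z], [wx, wy, wz]], ...]. A call has 1 to 5 rows; each row shifts and turns the commanded pose from where the row before left it; what a row does not reach is not made up. A row lasts 1/10 s, in which the tool goes at most 50 mm and 8.59 degrees, less where a joint would pass 70% of its speed; a pose out of reach is approached as far as the arm can. A call with a gripper value outside its range is refused whole. The fingers move at their own pace and stop on an object; FORCE is the grip in N (left out, the last holds). Time passes only in rows, so rows that do not move let the fingers close. It gives the time, the measured TCP pose, the force, the opening and the grip force at its end, in the units of the state.
- bot.observe(): the state, without advancing time (a new reading comes with each control period).
- bot.snapshot(name): name is "side" or "top"; returns a dict with "color" (480x640x3 uint8, red, green, blue), "range_z" (480x640 float32, m along the optical axis (not along the pixel's ray), 0 where there is no reading), "intrinsics" (3x3 intrinsics, pixels), "k1" (the pictures are not rectified: a ray, as slopes to the right and down, at radius r is drawn at 1 + k1 r^2 times it, then the intrinsics apply), "position" and "rotation" of the camera in the world. Camera axes: x right, y up, looking along -z (the intrinsics and any distortion apply to the point x, -y, -z); pixel columns grow to the right and rows downward; lengths in m; the calibration is good to about 2 mm. A picture is of the moment at which its call begins.
- bot.sign_off(): hands the job in; it is judged then, once.
The state is a dict: "time": time; "joint_pos": joint angles; "qd": joint speeds; "effort": joint torques, N m; "tcp_pos": TCP position; "orientation": TCP orientation; "wrist_force": force on the tool from outside, world axes, zero at the start; "ft_torque": the same for the moment, N m; "grip_width": opening from 0.0 (shut) to 1.0 (fully open); "grasp_force": force on a finger pad.
Only numpy, scipy, OpenCV 4.12 (cv2) and the standard library are available. Lean on these libraries where they do the work, as an engineer would, in place of code of your own. Each camera call takes 0.05 s, during which the arm holds its last target. There are 200 camera calls.

## Working session

There is one attempt and no reset: what is moved stays moved. The work goes in short steps, Python scripts to look and compute and a shell command to move; the robot and the scene stay as the last step left them, time stands still between calls to the robot, and variables do not carry over. Pictures are saved under pics/ and viewed, at most 10 in all, crops included, and the job is handed in when it is done.

```bash
ls; mkdir -p pics; cat > h.py <<'E'
import numpy as np, cv2, pickle
from station import bot
def shot(n):
    s=bot.snapshot(n); pickle.dump(s,open(f'/tmp/{n}.pkl','wb')); return s
def load(n): return pickle.load(open(f'/tmp/{n}.pkl','rb'))
def rays(s,uv):
    uv=np.atleast_2d(np.float64(uv)); K=np.float64(s['intrinsics'])
    d=(uv-[K[0,2],K[1,2]])/[K[0,0],K[1,1]]; p=d.copy()
    for _ in range(20): p=d/(1+s['k1']*(p**2).sum(1,keepdims=True))
    return np.array(s['position']), np.c_[p[:,0],-p[:,1],-np.ones(len(p))]@np.array(s['rotation']).T
def plane(s,uv,z):
    o,r=rays(s,uv); return o+r*((z-o[2])/r[:,2])[:,None]
def cloud(s):
    v,u=np.mgrid[:480,:640]; o,r=rays(s,np.c_[u.ravel(),v.ravel()])
    return (o+r*s['range_z'].reshape(-1,1)).reshape(480,640,3)
def proj(s,P):
    q=(np.atleast_2d(P)-s['position'])@np.array(s['rotation']); x=q[:,:2]*[1,-1]/-q[:,2:]
    x=x*(1+s['k1']*(x**2).sum(1,keepdims=True)); K=np.array(s['intrinsics']); return x*[K[0,0],K[1,1]]+[K[0,2],K[1,2]]
def save(s,n): cv2.imwrite(f'pics/{n}.png',s['color'][:,:,::-1])
E
python3 - <<'E'
from h import *
for n in('side','top'):
    s=shot(n); save(s,n+'0'); print(n,s['position'],s['rotation'],s['intrinsics'],s['k1'])
print(bot.grasp_offset,bot.observe())
E
```

```text
pics
side [-0.00466046 -1.13340123  0.93842853] [ 0.99264694  0.02065896 -0.4991553 ] [[572.18724552   0.         315.41395484]
 [  0.         572.18724552 242.029345  ]
 [  0.           0.           1.        ]] -0.05335690482110984
top [0.50856817 0.02918203 1.55120194] [ 0.05790785 -0.00378215 -1.58278972] [[521.27859436   0.         316.45154408]
 [  0.         521.27859436 239.34509221]
 [  0.           0.           1.        ]] -0.04108920280901573
0.0188 {'time': 0.1, 'joint_pos': array([ 9.06190752e-01,  2.59245063e-01,  1.53595255e+00,  6.48008147e-06,
        1.34801398e+00, -2.02813359e-01]), 'qd': array([-0.00095763,  0.00070004, -0.00062104,  0.00040145,  0.00015686,
        0.00050088]), 'effort': array([ 1.80403615e-03, -4.38207614e+01, -2.84641099e+01,  7.19505013e-02,
        3.63104220e-02,  2.46975185e-05]), 'tcp_pos': array([0.24473088, 0.49200704, 0.2179228 ]), 'orientation': array([-3.14000817e+00, -3.32283908e-04,  2.67979874e+00]), 'wrist_force': array([-0.14705707,  0.39533919,  0.42044192]), 'ft_torque': array([-0.04797426,  0.00297247,  0.00691623]), 'grasp_force': 0.0, 'grip_width': 1.0014979759798908}
```

View pics/side0.png

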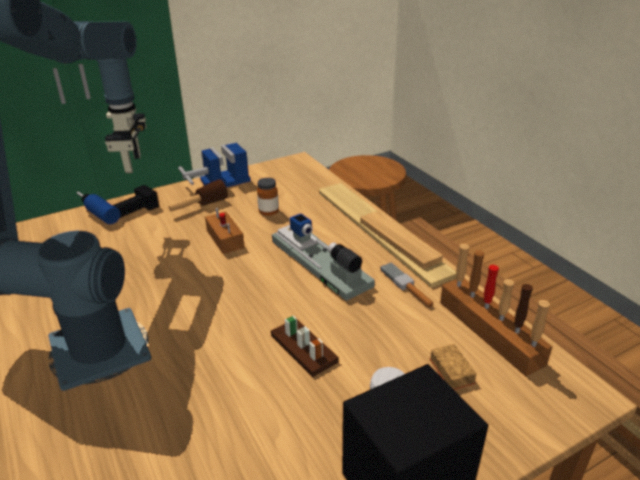

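View pics/top0.png

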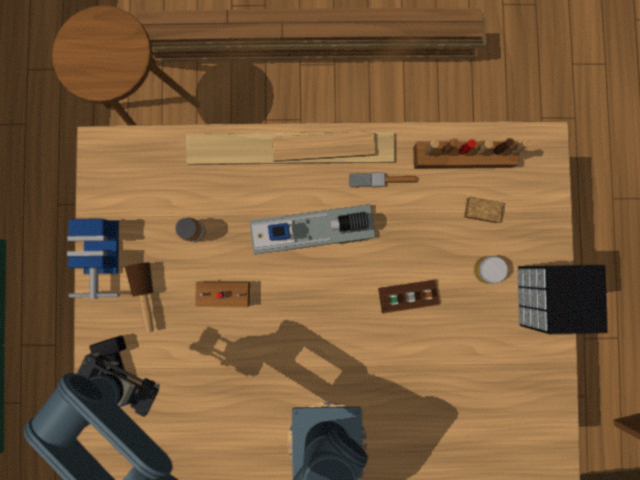

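The top view shows the meter running from (253,235) to (375,220), with the receiver at (279,232), the pin at (220,295) and the amber at (430,294). In the side view the pin is at (222,215) and the amber at (318,350). Rotations are given as rpy, so I'll convert them and zoom in.

```bash
python3 - <<'E'
t=open('h.py').read()
t=t.replace("s=bot.snapshot(n);","s=bot.snapshot(n); s['rotation']=R.from_euler('xyz',s['rotation']).as_matrix();").replace("from station","from scipy.spatial.transform import Rotation as R\nfrom station")
open('h.py','w').write(t)
E
python3 - <<'E'
from h import *
a=shot('top'); b=shot('side')
A=cv2.resize(a['color'][195:320,185:450],(795,375),interpolation=cv2.INTER_CUBIC)
B=cv2.resize(b['color'][200:380,200:380],None,fx=1.2,fy=1.2,interpolation=cv2.INTER_CUBIC)
B1=cv2.resize(b['color'][205:300,200:380],(397,210),interpolation=cv2.INTER_CUBIC)
B2=cv2.resize(b['color'][300:395,210:390],(398,210),interpolation=cv2.INTER_CUBIC)
cv2.imwrite('pics/c1.png',np.vstack([A,np.hstack([B1,B2])])[:,:,::-1])
for s,n in((a,'top'),(b,'side')):
    C=cloud(s); P=C[(s['range_z']>0)]; print(n,'table z',np.median(P[:,2][abs(P[:,2])<.05]))
C=cloud(a)
for n,(u,v) in dict(rec=(279,232),foot=(260,236),pin=(220,295),amber=(430,294),rack=(385,300),lamp=(355,222),block=(230,285)).items(): print(n,C[v,u].round(4))
E
```

```text
top table z 0.0007270105200296584
side table z -0.0009681627932941472
rec [0.614  0.1266 0.1051]
foot [0.6086 0.1876 0.0277]
pin [0.4408 0.2933 0.0936]
amber [ 0.4346 -0.3004  0.0585]
rack [ 0.4165 -0.1773  0.0118]
lamp [ 0.6392 -0.085   0.1083]
block [0.4671 0.2723 0.0501]
```

View pics/c1.png

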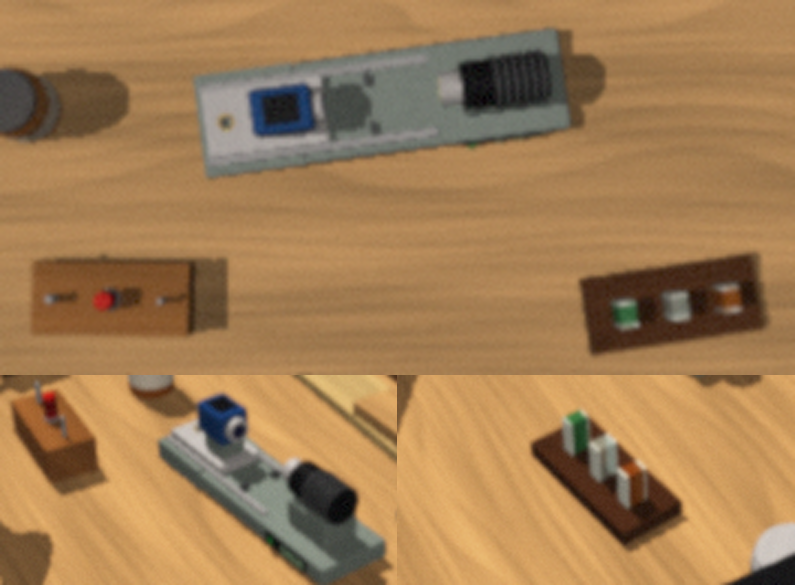

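The crops show the receiver top centre at about top px (279,231), the hole at (260,236), the pin at (220,295), and the amber standard at the right end of the rack (427,295). Next I'll measure from both views.

```bash
python3 - <<'E'
from h import *
a,b=load('top'),load('side')
def box(name,s,cen,rad,z0,z1,mask=None):
    C=cloud(s); m=(np.hypot(C[...,0]-cen[0],C[...,1]-cen[1])<rad)&(C[...,2]>z0)&(C[...,2]<z1)&(s['range_z']>0)
    if mask is not None: m&=mask
    P=C[m]
    if len(P)<5: print(name,'few',len(P)); return
    r=cv2.minAreaRect((P[:,:2]*1000).astype(np.float32)); print(name,len(P),'c',np.round(r[0],1),'size',np.round(r[1],1),'ang',round(r[2],2),'z med',np.median(P[:,2]).round(4))
for n,s in(('T',a),('S',b)):
    hsv=cv2.cvtColor(s['color'],cv2.COLOR_RGB2HSV); H,S,V=cv2.split(hsv)
    blue=(H>100)&(H<125)&(S>110)
    red=((H<6)|(H>172))&(S>170)
    box(n+' bed',s,(.63,.04),.24,.022,.036); box(n+' foot',s,(.61,.13),.09,.038,.047)
    box(n+' rec',s,(.615,.127),.06,.098,.115); box(n+' lamp',s,(.64,-.085),.07,.07,.125)
    box(n+' block',s,(.445,.28),.1,.045,.057); box(n+' pin',s,(.44,.29),.03,.07,.1)
    box(n+' rack',s,(.44,-.25),.12,.012,.024)
    for k,y in(('g',-.2),('c',-.25),('a',-.3)): box(n+' '+k,s,(.435,y),.022,.05,.07)
# two-view triangulation of the red head and the amber glass (masks' centroids), blue
cl={'T':cloud(a),'S':cloud(b)}
def cen(s,C,f,c,r):
    H,S,V=cv2.split(cv2.cvtColor(s['color'],cv2.COLOR_RGB2HSV)); m=f(H.astype(int),S,V)&(np.hypot(C[...,0]-c[0],C[...,1]-c[1])<r)&(C[...,2]>.03)
    v,u=np.nonzero(m); return (u.mean(),v.mean()),len(u)
def tri(u,w):
    (o1,r1),(o2,r2)=rays(a,u),rays(b,w); r1,r2=r1[0],r2[0]
    t=np.linalg.lstsq(np.c_[r1,-r2],o2-o1,rcond=None)[0]; p,q=o1+t[0]*r1,o2+t[1]*r2; return (p+q)/2*1000,np.linalg.norm(p-q)*1000
for n,f,c,r in(('red',lambda H,S,V:((H<6)|(H>172))&(S>150),(.44,.29),.035),('blue',lambda H,S,V:(H>100)&(H<125)&(S>110),(.615,.127),.06),('amber',lambda H,S,V:(H>5)&(H<16)&(S>140)&(V>90),(.437,-.3),.025)):
    x,k=cen(a,cl['T'],f,c,r); y,l=cen(b,cl['S'],f,c,r); p,e=tri(x,y); print(n,np.round(x,1),k,np.round(y,1),l,p.round(1),round(e,1))
# hole in the foot from top: brightness dip
print('hole plane .042',plane(a,[(185+226/3,195+122/3)],.042).round(4))
E
```

```text
T bed 2709 c [723.2  33.7] size [293.7 384.4] ang 6.21 z med 0.0305
T foot 449 c [617.4 126.8] size [ 89.1 168.3] ang 4.98 z med 0.042
T rec 346 c [617.2 123.8] size [44.1 67.2] ang 6.71 z med 0.1069
T lamp 573 c [641.3 -69.9] size [ 49.8 102.9] ang 6.81 z med 0.1035
T block 1115 c [440.5 298.5] size [152.3  70. ] ang 88.17 z med 0.052
T pin 41 c [440.5 296.6] size [16.4 15.8] ang 45.42 z med 0.0889
T rack 1207 c [ 438.6 -242.1] size [154.7 186.2] ang 30.37 z med 0.018
T g 39 c [ 422.6 -196.3] size [19.8 16.2] ang 10.02 z med 0.0571
T c 51 c [ 426.6 -246.1] size [23.6 16.2] ang 5.92 z med 0.0573
T a 53 c [ 433.9 -296.6] size [23.4 16.5] ang 8.48 z med 0.0582
S bed 1912 c [692.7  78.5] size [332.6 409.9] ang 19.76 z med 0.0277
S foot 194 c [612.5 125.1] size [ 66.8 162.2] ang 6.96 z med 0.0402
S rec 179 c [614.8 121.2] size [46.4 67. ] ang 8.18 z med 0.1035
S lamp 600 c [633.6 -73.2] size [ 54.4 108.7] ang 16.43 z med 0.096
S block 537 c [437.7 295.2] size [161.6  72.1] ang 88.19 z med 0.0495
S pin 45 c [437.  294.1] size [21.3 17.8] ang 87.21 z med 0.0811
S rack 1238 c [ 424.9 -247.1] size [ 78.3 175.4] ang 7.95 z med 0.0171
S g 45 c [ 421.8 -197.7] size [16.9 16.4] ang 7.04 z med 0.057
S c 69 c [ 426.3 -246.6] size [27.7 17.7] ang 19.44 z med 0.0565
S a 86 c [ 431.2 -296.4] size [26. 20.] ang 10.0 z med 0.0562
red [219.4 294.7] 33 [222.1 217.8] 51 [439.6 299.6  71.1] 2.3
blue [278.7 231.7] 185 [298.  224.7] 194 [612.5 130.9  82.3] 9.1
amber [428.4 294.2] 28 [316.6 343.5] 52 [ 433.7 -297.1   52.2] 0.5
hole plane .042 [[0.6086 0.1851 0.042 ]]
```

```bash
python3 - <<'E'
from h import *
a=load('top'); C=cloud(a); H,S,V=cv2.split(cv2.cvtColor(a['color'],cv2.COLOR_RGB2HSV))
m=((C[...,2]>.022)&(C[...,2]<.12)&(C[...,0]>.53)&(C[...,0]<.715)&(C[...,1]>-.2)&(C[...,1]<.27)&((S<95)|(C[...,2]>.06))).astype(np.uint8)
m=cv2.morphologyEx(m,cv2.MORPH_OPEN,np.ones((3,3)))
n,l,st,_=cv2.connectedComponentsWithStats(m); k=1+st[1:,4].argmax(); L=l==k
Z=np.where(C[...,2]<.036,1,0).astype(bool)&L
v,u=np.nonzero(Z); P=plane(a,np.c_[u,v],.030)[:,:2]*1000
r=cv2.minAreaRect(P.astype(np.float32)); print('bed',r,len(P))
# long edges: extreme pixels per column, line fits
e=[]
for f in (np.min,np.max):
    cu=np.arange(262,366); q=np.array([(c,f(v[u==c])) for c in cu if (u==c).any()]); Q=plane(a,q,.030)[:,:2]
    vx,vy,x,y=cv2.fitLine((Q*1000).astype(np.float32),cv2.DIST_HUBER,0,.01,.01).ravel(); e.append((x,y)); print('edge',x,y,np.degrees(np.arctan2(-vx/np.sign(vy),abs(vy))))
th=np.radians(6.7)
for n,z0,z1 in(('rec',.104,.11),):
    Q=C[L&(C[...,2]>z0)&(C[...,2]<z1)&(C[...,1]>.05)]; print(n,cv2.minAreaRect((Q[:,:2]*1000).astype(np.float32)),len(Q))
def xyz(px): return plane(a,px,0.0).round(3)
print('varnish,tin',C[229,190],C[268,493])
E
python3 -m crank '[[-1,[50,-25,0],[0,0,-8]],[-1,[50,-25,0],[0,0,-8]],[-1,[50,-25,0],[0,0,-8]],[-1,[50,-25,0],[0,0,-8]],[-1,[50,-25,0],[0,0,-8]]]' 20
python3 -m crank '[[-1,[30,-40,0],[0,0,-8]],[-1,[30,-40,0],[0,0,-8]],[-1,[30,-40,0],[0,0,0]],[-1,[20,-10,0],[0,0,0]],[-1,[0,0,0],[0,0,0]]]'
```

```text
bed ((627.09716796875, 35.197509765625), (101.96076965332031, 359.50238037109375), 6.969504356384277) 2470
edge 677.3089 32.3021 7.025817
edge 579.22925 32.45269 6.6376305
rec ((616.8657836914062, 126.46855163574219), (43.15669631958008, 61.82895278930664), 5.613351821899414) 209
varnish,tin [0.62521409 0.37426554 0.10678908] [ 0.50650348 -0.47849489  0.07566112]
time: 0.7
tcp_pos: [0.4701, 0.3795, 0.2185]
orientation: [-3.141, -0.0, 1.976]
wrist_force: [0.9, 0.8, -0.3]
grip_width: 0.618
grasp_force: 0.0
time: 1.2
tcp_pos: [0.5811, 0.2477, 0.2178]
orientation: [-3.142, 0.001, 1.698]
wrist_force: [-0.5, 0.5, -0.4]
grip_width: 0.186
grasp_force: 0.0
```

```bash
python3 -m crank '[[-1,[14,-31,0],[0,0,-0.5]],[-1,[14,-31,0],[0,0,0]],[-1,[0,0,-50],[0,0,0]],[-1,[0,0,-50],[0,0,0]],[-1,[0,0,-40],[0,0,0]]]'
python3 -m crank '[[-1,[0,0,0],[0,0,0]],[-1,[0.6,-5,0],[0,0,0]],[-1,[0.6,-5,0],[0,0,0]],[-1,[0.6,-5,0],[0,0,0]],[-1,[0,0,0],[0,0,0]]]'
```

```text
time: 1.7
tcp_pos: [0.6047, 0.1893, 0.0762]
orientation: [-3.139, -0.0, 1.694]
wrist_force: [1.7, -0.2, -0.6]
grip_width: 0.006
grasp_force: 0.0
time: 2.2
tcp_pos: [0.6099, 0.173, 0.0809]
orientation: [3.138, 0.0, 1.693]
wrist_force: [0.6, -0.7, 0.4]
grip_width: 0.009
grasp_force: 0.0
```

```bash
for i in 1 2; do python3 -m crank '[[-1,[0.5,-4,0],[0,0,0]],[-1,[0.5,-4,0],[0,0,0]],[-1,[0.5,-4,0],[0,0,0]],[-1,[0.5,-4,0],[0,0,0]]]' | egrep 'time|tcp|wrist'; done
```

```text
time: 2.6
tcp_pos: [0.6108, 0.1576, 0.079]
wrist_force: [-0.4, 3.3, 2.4]
time: 3.0
tcp_pos: [0.6126, 0.1413, 0.0787]
wrist_force: [1.2, 3.0, 2.3]
```

```bash
for i in 1 2 3; do python3 -m crank '[[-1,[0.4,-3,0],[0,0,0]],[-1,[0.4,-3,0],[0,0,0]]]' | egrep 'time|tcp|wrist'; done
```

```text
time: 3.2
tcp_pos: [0.6133, 0.1353, 0.0786]
wrist_force: [0.7, 1.8, 1.8]
time: 3.4
tcp_pos: [0.6141, 0.1294, 0.0786]
wrist_force: [1.3, 2.9, 1.4]
time: 3.6
tcp_pos: [0.6144, 0.1267, 0.0787]
wrist_force: [-0.0, 21.4, 3.2]
```

```bash
python3 -m crank '[[-1,[0.2,-2,0],[0,0,0]],[-1,[0,0,0],[0,0,0]],[-1,[-2,15,0],[0,0,0]],[-1,[0,10,30],[0,0,0]],[-1,[0,0,50],[0,0,0]]]'| egrep 'time|tcp|wrist'
python3 -m crank '[[1,[0,0,50],[0,0,0]],[1,[-35,40,0],[0,0,0]],[1,[-35,35,0],[0,0,0]],[1,[-35,35,0],[0,0,0]],[1,[-30,32,0],[0,0,0]]]'| egrep 'time|tcp|wrist|ori'
python3 -m crank '[[1,[-30,0,0],[0,0,0]],[1,[0,0,0],[0,0,0]],[1,[0,0,0],[0,0,0]]]'| egrep 'time|tcp|wrist|ori'
python3 - <<'E'
from h import *
a=shot('top'); save(a,'top1')
C=cloud(a); m=(C[...,2]>.104)&(C[...,2]<.112)&(abs(C[...,0]-.618)<.05)&(abs(C[...,1]-.09)<.06)
Q=C[m]*1000; print(cv2.minAreaRect(Q[:,:2].astype(np.float32)),len(Q))
cv2.imwrite('pics/c2.png',cv2.resize(a['color'][195:320,185:385],(800,500),interpolation=cv2.INTER_CUBIC)[:,:,::-1])
E
```

```text
time: 4.1
tcp_pos: [0.6096, 0.1471, 0.155]
wrist_force: [0.7, -1.0, 0.2]
time: 4.6
tcp_pos: [0.478, 0.2866, 0.2084]
orientation: [-3.14, 0.001, 1.693]
wrist_force: [0.3, -0.6, -0.2]
time: 4.9
tcp_pos: [0.4499, 0.286, 0.2088]
orientation: [3.141, 0.001, 1.695]
wrist_force: [0.7, -0.2, 0.4]
((621.7199096679688, 83.60511779785156), (43.42717742919922, 63.803218841552734), 7.055336952209473) 255
```

View pics/c2.png

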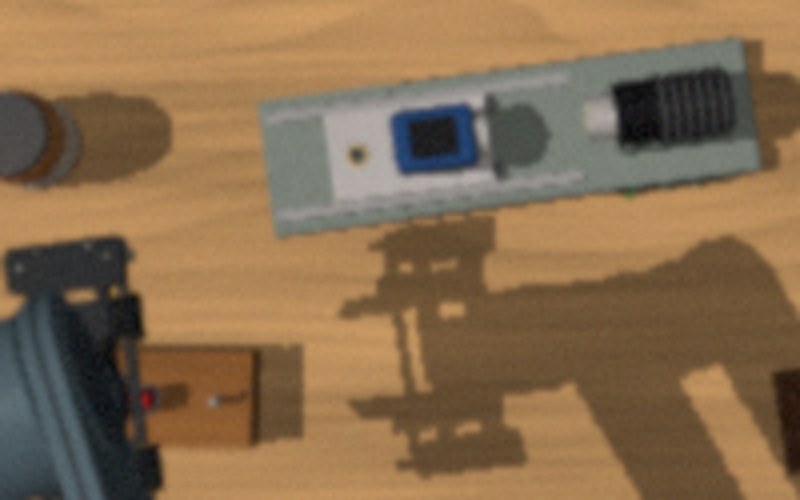

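The receiver is on its stop (it moved about 43 mm). The hole is at crop (357,154), which is px (274.3,233.5), and the gripper hovers beside the pin. Grasping the pin now.

```bash
python3 - <<'E'
from h import *
a=load('top'); g=cv2.cvtColor(a['color'],cv2.COLOR_RGB2HSV)
p=g[227:241,266:283].astype(int); S=p[...,1]; w=np.clip(S-np.median(S)-20,0,None)
V=p[...,2]; w2=np.clip(np.median(V)-V-25,0,None)
yy,xx=np.mgrid[227:241,266:283]
for W in(w,w2): c=((xx*W).sum()/W.sum(),(yy*W).sum()/W.sum()); print(c,plane(a,[c],.042)*1000)
E
python3 -m crank '[[1,[-10,12,-20],[0,0,0]],[1,[0,0,-40],[0,0,0]],[1,[0,0,-40],[0,0,0]],[1,[0,0,-30],[0,0,0]],[1,[0,0,-20],[0,0,0]]]'| egrep 'time|tcp|wrist|ori'
python3 -m crank '[[1,[0,0,0],[0,0,0]],[1,[0,0,0],[0,0,0]]]'| egrep 'time|tcp|wrist|ori'
```

```text
(np.float64(273.8844621513944), np.float64(233.39973439575033)) [[614.72148128 145.7358115   42.        ]]
(np.float64(271.9544235924933), np.float64(233.93565683646113)) [[613.22888143 151.34860227  42.        ]]
time: 5.45
tcp_pos: [0.4403, 0.2968, 0.0558]
orientation: [-3.139, 0.001, 1.692]
wrist_force: [0.5, 0.4, -0.8]
time: 5.65
tcp_pos: [0.4413, 0.2977, 0.0586]
orientation: [-3.141, 0.0, 1.692]
wrist_force: [0.3, 0.3, -0.3]
```

```bash
python3 -m crank '[[-1,[0,0,0],[0,0,0]],[-1,[0,0,0],[0,0,0]],[-1,[0,0,0],[0,0,0]],[-1,[0,0,0],[0,0,0]],[-1,[0,0,0],[0,0,0]]]' 30
python3 -m crank '[[-1,[0,0,0],[0,0,0]],[-1,[0,0,15],[0,0,0]],[-1,[0,0,25],[0,0,0]],[-1,[0,0,30],[0,0,0]],[-1,[0,0,0],[0,0,0]]]'
```

```text
time: 6.15
tcp_pos: [0.4403, 0.2984, 0.0591]
orientation: [3.141, -0.0, 1.694]
wrist_force: [-0.2, 0.2, 0.3]
grip_width: 0.617
grasp_force: 0.0
time: 6.65
tcp_pos: [0.4426, 0.2994, 0.1326]
orientation: [3.134, -0.002, 1.694]
wrist_force: [0.9, 0.5, -0.3]
grip_width: 0.188
grasp_force: 0.0
```

The fingers were still closing when I lifted, so I'll check where the pin is.

```bash
python3 - <<'E'
from h import *
b=shot('side'); print(bot.observe()['grip_width'],bot.observe()['grasp_force'])
cv2.imwrite('pics/c3.png',cv2.resize(b['color'][140:280,150:350],(800,560),interpolation=cv2.INTER_CUBIC)[:,:,::-1])
E
```

```text
0.14787295461686187 0.0
```

View pics/c3.png

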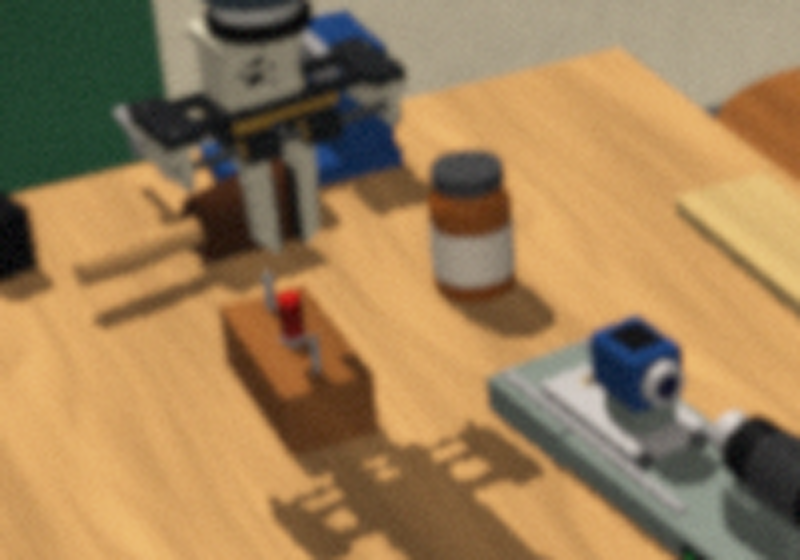

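The pin (crop (290,315)) is still in the block and the gripper is above it. I'll open part-way, descend and give the fingers time to close.

```bash
python3 -m crank '[[-0.1,[0,0,0],[0,0,0]],[-0.1,[0,0,0],[0,0,0]],[-0.1,[0,0,0],[0,0,0]],[-0.1,[0,0,0],[0,0,0]],[-0.1,[0,0,0],[0,0,0]]]'|egrep 'tcp|grip'
python3 -m crank '[[-0.1,[0,-1,-30],[0,0,0]],[-0.1,[0,0,-25],[0,0,0]],[-0.1,[0,0,-15],[0,0,0]],[-0.1,[0,0,0],[0,0,0]],[-0.1,[0,0,0],[0,0,0]]]'|egrep 'tcp|grip|wrist'
python3 -m crank '[[-1,[0,0,0],[0,0,0]],[-1,[0,0,0],[0,0,0]],[-1,[0,0,0],[0,0,0]],[-1,[0,0,0],[0,0,0]],[-1,[0,0,0],[0,0,0]]]' 30
```

```text
tcp_pos: [0.4399, 0.2982, 0.1281]
grip_width: 0.448
tcp_pos: [0.4402, 0.2972, 0.0587]
wrist_force: [-0.5, 1.3, 0.8]
grip_width: 0.449
time: 8.2
tcp_pos: [0.4399, 0.2973, 0.0593]
orientation: [-3.142, -0.0, 1.694]
wrist_force: [-2.8, 0.1, 5.9]
grip_width: 0.187
grasp_force: 30.0
```

```bash
python3 -m crank '[[-1,[0,0,20],[0,0,0]],[-1,[0,0,40],[0,0,0]],[-1,[0,0,40],[0,0,0]],[-1,[0,0,10],[0,0,0]],[-1,[0,0,0],[0,0,0]]]'|egrep 'tcp|gr|wrist'
python3 -m crank '[[-1,[35,-30,0],[0,0,0]],[-1,[35,-30,0],[0,0,0]],[-1,[35,-30,0],[0,0,0]],[-1,[35,-30,0],[0,0,0]],[-1,[34,-32,0],[0,0,0]]]'|egrep 'tcp|gr|wrist'
python3 -m crank '[[-1,[0,0,-30],[0,0,0]],[-1,[0,0,-30],[0,0,0]],[-1,[0,0,-20],[0,0,0]],[-1,[0,0,0],[0,0,0]],[-1,[0,0,0],[0,0,0]]]'
python3 - <<'E'
from h import *
b=shot('side'); o=bot.observe(); p=o['tcp_pos']; print(p)
print('pin axis px',proj(b,[p+[0,0,z] for z in(.031,-.007,-.041)]).round(1),'hole est',proj(b,[[.6147,.145,.042]]).round(1))
cv2.imwrite('pics/c4.png',cv2.resize(b['color'][190:265,250:350],(800,600),interpolation=cv2.INTER_CUBIC)[:,:,::-1])
E
```

```text
tcp_pos: [0.4413, 0.2977, 0.1704]
wrist_force: [0.3, -0.4, -1.0]
grip_width: 0.19
grasp_force: 30.0
tcp_pos: [0.6141, 0.1439, 0.1658]
wrist_force: [0.7, 0.7, -0.1]
grip_width: 0.186
grasp_force: 30.0
time: 9.7
tcp_pos: [0.6131, 0.1452, 0.087]
orientation: [-3.138, -0.0, 1.694]
wrist_force: [-0.1, 0.4, -0.6]
grip_width: 0.193
grasp_force: 30.0
[0.61411723 0.14531112 0.08845025]
pin axis px [[297.3 211.1]
 [297.8 222.5]
 [298.2 232.4]] hole est [[298.5 234. ]]
```

View pics/c4.png

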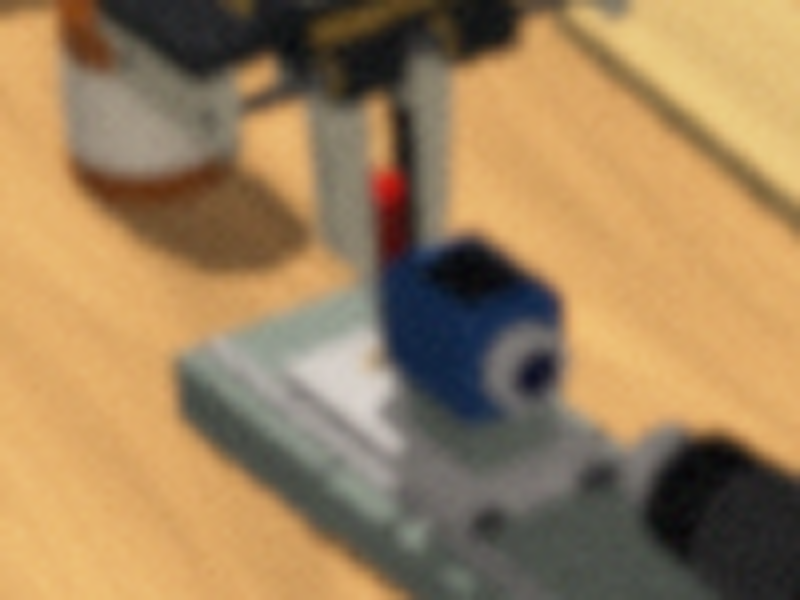

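The red head is at crop (390,185) and the visible left half of the hole's brass ring is at (373,358), so the ring centre is near (387,355), in line with the pin. Descending with force checks.

```bash
for i in 1 2 3; do python3 -m crank '[[-1,[0,0,-2],[0,0,0]],[-1,[0,0,-2],[0,0,0]]]'|egrep 'tcp|wrist|time'; done
```

```text
time: 9.95
tcp_pos: [0.6149, 0.1455, 0.0859]
wrist_force: [0.2, 0.1, -0.8]
time: 10.15
tcp_pos: [0.6143, 0.1453, 0.081]
wrist_force: [0.3, 0.2, -0.1]
time: 10.35
tcp_pos: [0.6141, 0.1452, 0.0765]
wrist_force: [0.4, 0.1, -0.1]
```

```bash
for i in 1 2 3 4; do python3 -m crank '[[-1,[0,0,-3],[0,0,0]],[-1,[0,0,-3],[0,0,0]]]'|egrep 'tcp|wrist|time'; done
```

```text
time: 10.55
tcp_pos: [0.6135, 0.1452, 0.0703]
wrist_force: [-1.9, -0.8, 1.4]
time: 10.75
tcp_pos: [0.6135, 0.1452, 0.0642]
wrist_force: [-4.2, -0.2, 1.4]
time: 10.95
tcp_pos: [0.6135, 0.1452, 0.0582]
wrist_force: [-5.3, -0.9, 3.1]
time: 11.15
tcp_pos: [0.6135, 0.1452, 0.0523]
wrist_force: [-5.3, -1.8, 2.7]
```

```bash
for i in 1 2 3; do python3 -m crank '[[-1,[-0.2,0,-1],[0,0,0]],[-1,[0,0,-1],[0,0,0]]]'|egrep 'tcp|wrist|time'; done
```

```text
time: 11.35
tcp_pos: [0.6134, 0.1452, 0.0505]
wrist_force: [-6.2, -1.5, 3.5]
time: 11.55
tcp_pos: [0.6134, 0.1452, 0.0493]
wrist_force: [-8.4, -1.5, 12.9]
time: 11.75
tcp_pos: [0.6135, 0.1452, 0.0491]
wrist_force: [-11.9, -1.0, 24.0]
```

Seated: TCP z is 49.1 mm with a 24 N reaction. Releasing and withdrawing upwards.

```bash
python3 -m crank '[[-0.1,[0,0,1],[0,0,0]],[-0.1,[0,0,0],[0,0,0]],[-0.1,[0,0,0],[0,0,0]],[-0.1,[0,0,0],[0,0,0]],[-0.1,[0,0,0],[0,0,0]]]'|egrep 'tcp|wrist|grip'
python3 -m crank '[[-0.1,[0,0,0],[0,0,0]],[-0.1,[0,0,0],[0,0,0]],[-0.1,[0,0,10],[0,0,0]],[-0.1,[0,0,20],[0,0,0]],[-0.1,[0,0,40],[0,0,0]]]'|egrep 'tcp|wrist|grip'
python3 -m crank '[[-0.1,[0,0,50],[0,0,0]],[-0.1,[0,0,40],[0,0,0]],[-0.1,[-40,20,0],[0,0,0]],[-0.1,[-45,-15,0],[0,0,0]],[-0.1,[-45,-20,0],[0,0,0]]]'|egrep 'time|tcp|wrist|grip'
python3 - <<'E'
from h import *
a=shot('top'); b=shot('side')
A=cv2.resize(a['color'][200:275,240:340],(400,300),interpolation=cv2.INTER_CUBIC);B=cv2.resize(b['color'][190:265,250:350],(400,300),interpolation=cv2.INTER_CUBIC)
cv2.imwrite('pics/c5.png',np.hstack([A,B])[:,:,::-1])
C=cloud(a)
Q=C[(np.hypot(C[...,0]-.6142,C[...,1]-.1452)<.012)&(C[...,2]>.06)]; print('pin head',len(Q),Q.mean(0),Q[:,2].max())
for n,y in(('c',-.246),('a',-.297)):
    Q=C[(np.hypot(C[...,0]-.43,C[...,1]-y)<.022)&(C[...,2]>.05)]; print(n,cv2.minAreaRect((Q[:,:2]*1000).astype(np.float32)),len(Q),np.median(Q[:,2]))
E
```

```text
tcp_pos: [0.6138, 0.1452, 0.0474]
wrist_force: [-0.3, -0.5, 0.2]
grip_width: 0.446
tcp_pos: [0.6113, 0.1451, 0.1159]
wrist_force: [0.3, 0.5, 0.2]
grip_width: 0.451
time: 13.25
tcp_pos: [0.4822, 0.1308, 0.2086]
wrist_force: [0.2, -0.1, 0.5]
grip_width: 0.45
pin head 35 [0.61492166 0.14474114 0.0786241 ] 0.08588780389953143
c ((426.7963562011719, -246.51580810546875), (24.417808532714844, 16.49937629699707), 4.68826150894165) 52 0.05743230252066145
a ((433.84814453125, -296.0299072265625), (23.750581741333008, 17.767410278320312), 6.554973602294922) 52 0.05824745096283768
```

View pics/c5.png

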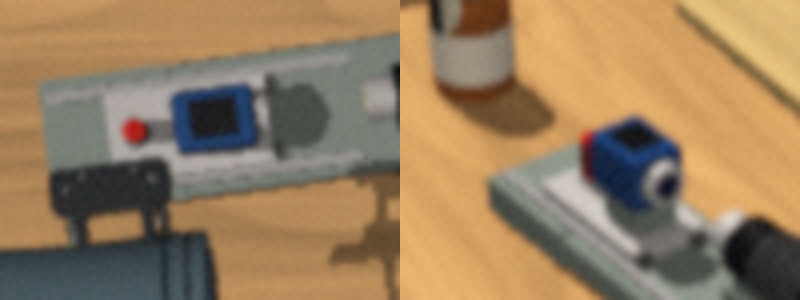

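The pin stands home behind the receiver: red head at left crop (134,130), head at the expected height. The amber standard is at about (433.5,-296) mm, top at 58 mm. Going to it.

```bash
python3 -m crank '[[0.1,[-5,-43,0],[0,0,0]],[0.1,[-5,-43,0],[0,0,0]],[0.1,[-5,-43,0],[0,0,0]],[0.1,[-5,-43,0],[0,0,0]],[0.1,[-5,-43,0],[0,0,0]]]' 20|egrep 'tcp|wrist|grip'
python3 -m crank '[[0.1,[-5,-43,0],[0,0,0]],[0.1,[-5,-43,0],[0,0,0]],[0.1,[-5,-43,0],[0,0,0]],[0.1,[-5,-43,0],[0,0,0]],[0.1,[-4,-40,0],[0,0,0]]]'|egrep 'tcp|wrist|grip'
python3 -m crank '[[0.1,[0,0,-40],[0,0,0]],[0.1,[0,0,-40],[0,0,0]],[0.1,[0,0,0],[0,0,0]],[0.1,[0,0,0],[0,0,0]]]'
```

```text
tcp_pos: [0.4589, -0.0866, 0.2087]
wrist_force: [1.2, -1.3, -0.6]
grip_width: 0.549
tcp_pos: [0.4346, -0.2994, 0.2086]
wrist_force: [0.1, 0.4, 0.2]
grip_width: 0.551
time: 14.75
tcp_pos: [0.4348, -0.297, 0.1283]
orientation: [-3.141, -0.0, 1.694]
wrist_force: [0.8, -0.7, 0.5]
grip_width: 0.548
grasp_force: 0.0
```

```bash
python3 -m crank '[[0.1,[-1,1,-40],[0,0,0]],[0.1,[0,0,-20],[0,0,0]],[0.1,[0,0,-20],[0,0,0]],[0.1,[0,0,-20],[0,0,0]],[0.1,[0,0,0],[0,0,0]]]'|egrep 'tcp|wrist|grip'
python3 - <<'E'
from h import *
b=shot('side'); p=bot.observe()['tcp_pos']; print(p)
cv2.imwrite('pics/c6.png',cv2.resize(b['color'][290:380,260:380],(800,600),interpolation=cv2.INTER_CUBIC)[:,:,::-1])
E
```

```text
tcp_pos: [0.4341, -0.2958, 0.0281]
wrist_force: [-0.2, 0.5, 0.2]
grip_width: 0.551
[ 0.43461401 -0.29634343  0.02911658]
```

View pics/c6.png

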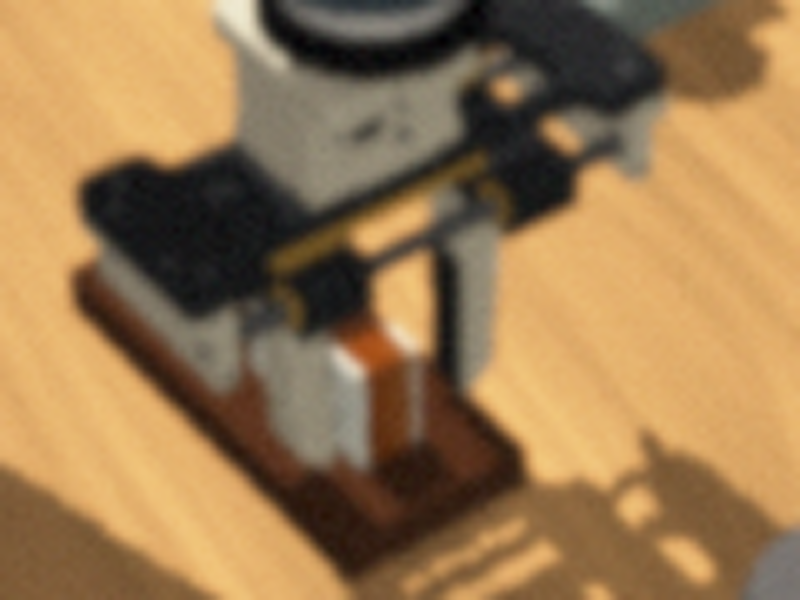

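The amber block (crop (385,400)) is between the two fingers, which are aligned with its white frosted faces. Gripping and lifting.

```bash
python3 -m crank '[[-1,[0,0,0],[0,0,0]],[-1,[0,0,0],[0,0,0]],[-1,[0,0,0],[0,0,0]],[-1,[0,0,0],[0,0,0]],[-1,[0,0,0],[0,0,0]]]' 20
python3 -m crank '[[-1,[0,0,0],[0,0,0]],[-1,[0,0,0],[0,0,0]]]'
python3 -m crank '[[-1,[0,0,5],[0,0,0]],[-1,[0,0,10],[0,0,0]],[-1,[0,0,30],[0,0,0]],[-1,[0,0,45],[0,0,0]],[-1,[0,0,45],[0,0,0]]]'
```

```text
time: 15.8
tcp_pos: [0.4328, -0.2963, 0.0284]
orientation: [-3.14, 0.001, 1.694]
wrist_force: [-5.6, -0.8, 6.7]
grip_width: 0.258
grasp_force: 20.0
time: 16.0
tcp_pos: [0.4328, -0.2963, 0.0284]
orientation: [-3.14, 0.001, 1.694]
wrist_force: [-5.1, -1.2, 5.6]
grip_width: 0.257
grasp_force: 20.0
time: 16.5
tcp_pos: [0.4335, -0.2952, 0.1645]
orientation: [3.141, -0.001, 1.694]
wrist_force: [0.4, -1.0, -0.6]
grip_width: 0.255
grasp_force: 20.0
```

```bash
python3 -m crank '[[-1,[15,20,45],[0,0,0]],[-1,[20,32,0],[0,0,0]],[-1,[20,32,0],[0,0,0]],[-1,[20,32,0],[0,0,0]],[-1,[20,32,0],[0,0,0]]]'|egrep 'tcp|wrist|grip'
python3 -m crank '[[-1,[20,32,0],[0,0,0]],[-1,[20,32,0],[0,0,0]],[-1,[20,32,0],[0,0,0]],[-1,[20,32,0],[0,0,0]],[-1,[15,20,0],[0,0,0]]]'|egrep 'tcp|wrist|grip'
python3 -m crank '[[-1,[6,14,0],[0,0,0]],[-1,[0,0,0],[0,0,0]],[-1,[0,0,0],[0,0,0]],[-1,[0,0,0],[0,0,0]]]'
```

```text
tcp_pos: [0.529, -0.1467, 0.2076]
wrist_force: [0.2, -0.4, -1.2]
grip_width: 0.255
tcp_pos: [0.6241, 0.0027, 0.2073]
wrist_force: [0.5, -0.2, -0.2]
grip_width: 0.254
time: 17.9
tcp_pos: [0.6285, 0.0125, 0.2066]
orientation: [-3.141, 0.0, 1.693]
wrist_force: [0.3, -0.9, -0.1]
grip_width: 0.256
grasp_force: 20.0
```

```bash
python3 -m crank '[[-1,[1,3,-30],[0,0,0]],[-1,[0,0,-25],[0,0,0]],[-1,[0,0,-10],[0,0,0]],[-1,[0,0,0],[0,0,0]],[-1,[0,0,0],[0,0,0]]]'|egrep 'tcp|wrist|grip'
python3 - <<'E'
from h import *
b=shot('side'); p=bot.observe()['tcp_pos']; print(p)
print(proj(b,[p+[0,0,.0296],p-[0,0,.0204]]))
cv2.imwrite('pics/c7.png',cv2.resize(b['color'][180:300,270:390],(600,600),interpolation=cv2.INTER_CUBIC)[:,:,::-1])
E
```

```text
tcp_pos: [0.6305, 0.0159, 0.1424]
wrist_force: [0.8, -0.6, -0.0]
grip_width: 0.256
[0.63095496 0.01602626 0.14290107]
[[324.3325965  213.17085887]
 [324.55825838 229.17497466]]
```

View pics/c7.png

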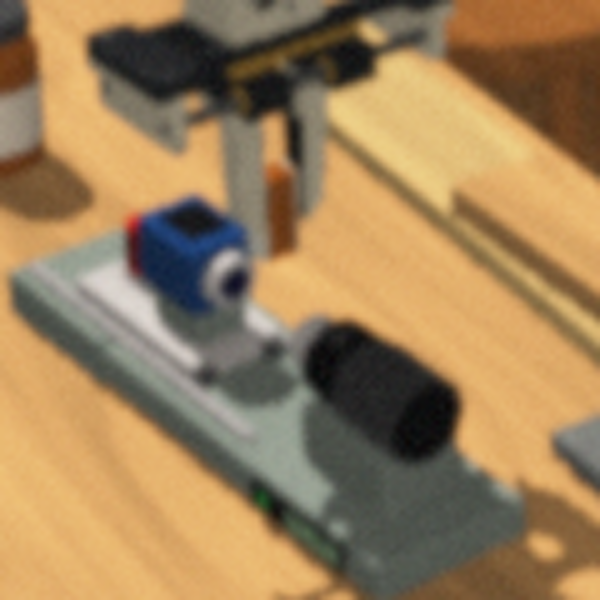

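The amber glass (crop (280,210)) hangs upright above the gap, between the receiver window (235,275) and the lamp barrel (315,335). Lowering it into the beam.

```bash
python3 -m crank '[[-1,[-1,0,-12],[0,0,0]],[-1,[0,0,-12],[0,0,0]],[-1,[0,0,-10],[0,0,0]],[-1,[0,0,-10],[0,0,0]],[-1,[0,0,-10],[0,0,0]]]'|egrep 'tcp|wrist|grip'
python3 -m crank '[[-1,[0,0,0],[0,0,0]],[-1,[0,0,0],[0,0,0]],[-1,[0,0,0],[0,0,0]],[-1,[0,0,0],[0,0,0]],[-1,[0,0,0],[0,0,0]]]'
python3 - <<'E'
from h import *
a=shot('top'); b=shot('side'); p=bot.observe()['tcp_pos']; print(p)
d=p-[.6292,.0156,0]; c,s=np.cos(.1196),np.sin(.1196); print('off meter x,y mm',1000*(c*d[0]+s*d[1]),1000*(-s*d[0]+c*d[1]))
A=cv2.resize(a['color'][180:300,240:360],(400,400),interpolation=cv2.INTER_CUBIC);B=cv2.resize(b['color'][180:300,270:390],(400,400),interpolation=cv2.INTER_CUBIC)
cv2.imwrite('pics/c8.png',np.hstack([A,B])[:,:,::-1])
E
```

```text
tcp_pos: [0.6289, 0.0168, 0.0861]
wrist_force: [-0.4, -1.0, -0.6]
grip_width: 0.259
time: 19.45
tcp_pos: [0.6294, 0.0166, 0.0879]
orientation: [3.141, 0.0, 1.694]
wrist_force: [0.2, -1.2, -0.1]
grip_width: 0.255
grasp_force: 20.0
[0.6292707 0.0166436 0.0877268]
off meter x,y mm 0.1947116838584528 1.0277045627698749
```

View pics/c8.png

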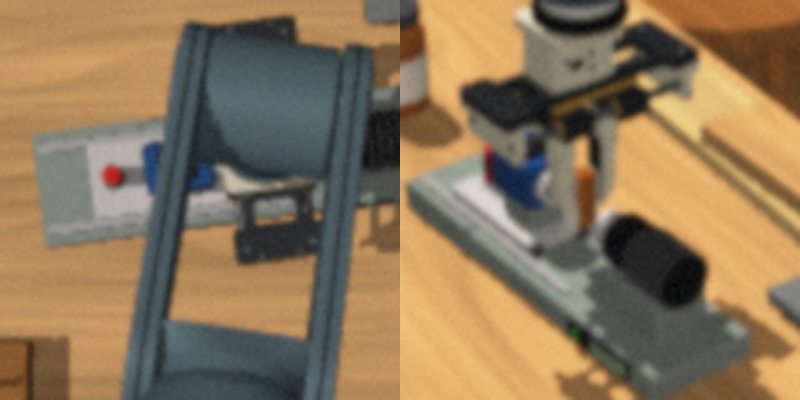

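The glass (right crop (587,195)) is in the gap between receiver and lamp and touching neither. The pin's red head at left crop (112,175) is still home. Handing in.

```bash
python3 -c "
from station import bot
print(bot.sign_off())"
```

```text
the job is handed in; nothing more can be done
None
```

I handed the job in at about 19.5 s of the 72 s allowed; no verdict came back, but by my last measurements the receiver is on its stop with the pin home and the amber glass is held by its frosted faces, upright and square, within about 1 mm of mid-gap.

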